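Start a timed filter clean

TASK

Start a timed clean on the filter cleaner: with a fingertip, lightly press in the white key, then the blue key, then the green key, and then the yellow key on the black puck timer, each well in, where it stays. Keep off the red key (it would drain the tank), and do not lift or shift the timer or any of the other things on the counter.

Things in the scene. Friction and masses are not known exactly. Their poses are not given: they have to be found in the camera images.
- cleaner: Ultrasonic filter cleaner, fixed; grey base 200 x 290 x 74 mm. Origin under its centre at counter height; x from the front key ledge to the white tank, y along the keys, z up. Ledge: x -100 to -16 mm, 74 mm high. Tank: x -16 to 96 mm, 121 mm high with its lid bar. Four keys at x = -58 mm, y = +93, +31, -31, -93 mm; which colour is where varies.
- timer: Loose round black puck timer, 80 mm diameter, 32 mm high, about 0.35 kg, with a yellow key in the middle of its top. Origin at the centre of its underside, z up.
- timer_key_top (a point): Centre of the top face of the timer's yellow key (40 mm diameter, its face 52 mm above the counter, 20 mm proud of the puck when out, 6 mm when fully in). Moves down with the key.
- timer_key (a joint): How far the timer's yellow key is in, m: 0 = out, 0.014 = fully in. It is a latching push key: it slides straight down 14 mm at most, starts to move at about 4 N, resists with 5 N at 5 mm and 6 N at 9 mm, has a hard stop at the bottom, and stays as far in as it is pushed. It counts as in from 5 mm on. Touches harder than about 20 N are too rough.
- white_key_top (a point): Centre of the top face of the round white key on the cleaner's ledge (34 mm diameter, in a 42 mm black bezel; its face stands 99 mm above the counter, 20 mm proud of the 4 mm bezel when out, 6 mm when fully in). Moves down with the key.
- white_key (a joint): How far the white key is in, m: 0 = out, 0.014 = fully in. It is a latching push key: it slides straight down 14 mm at most, starts to move at about 4 N, resists with 5 N at 5 mm and 6 N at 9 mm, has a hard stop at the bottom, and stays as far in as it is pushed. It counts as in from 5 mm on. Touches harder than about 20 N are too rough.
- blue_key_top (a point): Centre of the top face of the round blue key on the cleaner's ledge (34 mm diameter, in a 42 mm black bezel; its face stands 99 mm above the counter, 20 mm proud of the 4 mm bezel when out, 6 mm when fully in). Moves down with the key.
- blue_key (a joint): How far the blue key is in, m: 0 = out, 0.014 = fully in. It is a latching push key: it slides straight down 14 mm at most, starts to move at about 4 N, resists with 5 N at 5 mm and 6 N at 9 mm, has a hard stop at the bottom, and stays as far in as it is pushed. It counts as in from 5 mm on. Touches harder than about 20 N are too rough.
- green_key_top (a point): Centre of the top face of the round green key on the cleaner's ledge (34 mm diameter, in a 42 mm black bezel; its face stands 99 mm above the counter, 20 mm proud of the 4 mm bezel when out, 6 mm when fully in). Moves down with the key.
- green_key (a joint): How far the green key is in, m: 0 = out, 0.014 = fully in. It is a latching push key: it slides straight down 14 mm at most, starts to move at about 4 N, resists with 5 N at 5 mm and 6 N at 9 mm, has a hard stop at the bottom, and stays as far in as it is pushed. It counts as in from 5 mm on. Touches harder than about 20 N are too rough.
- red_key_top (a point): Centre of the top face of the round red key on the cleaner's ledge (34 mm diameter, in a 42 mm black bezel; its face stands 99 mm above the counter, 20 mm proud of the 4 mm bezel when out, 6 mm when fully in). Moves down with the key.
- red_key (a joint): How far the red key is in, m: 0 = out, 0.014 = fully in. It is a latching push key: it slides straight down 14 mm at most, starts to move at about 4 N, resists with 5 N at 5 mm and 6 N at 9 mm, has a hard stop at the bottom, and stays as far in as it is pushed. It counts as in from 5 mm on. Touches harder than about 20 N are too rough.
- disc: Loose stainless steel filter disc, 58 mm diameter, 5 mm thick, lying flat. Origin at the centre of its underside.
- cup: Loose grey plastic coarse filter cup, open at the top, 72 mm rim diameter, 55 mm high. Origin at the centre of its underside.
- canister: Loose green plastic flip-top canister, shut, 80 mm diameter, 112 mm high. Origin at the centre of its underside.
- whisk: Loose small flat steel whisk, 203 mm long, 18 mm high, lying along its x: handle from -73 to +43 mm, wires to +130 mm. Origin at counter height.
- brush: Loose blue hard silicone brush, 183 mm long, 14 mm high, lying along its x: handle from -90 mm, bristles to +93 mm. Origin at counter height.
- plate: Loose empty white porcelain plate, 190 mm diameter, 20 mm high. Origin at the centre of its underside.
There are look-alikes about, which are no part of the job. What is shaped like the timer but purple is not meant.

How it is judged:
By the outcome, as a careful person would: the job done as asked, in the order asked, and still so for the second after the job is handed in, with the robot touching nothing.
It also fails if it takes over 51 s, if anything falls off the work surface, if the arm or the gripper's body presses on something with over 40 N, if the wrist force passes 120 N, or if a joint passes its speed limit or range.

ROBOT

A 6-joint arm with a two-finger parallel gripper is mounted at the origin on the work surface. World frame = base frame: x ahead of the robot, y to its left, z up, the work surface at z = 0. Lengths are in m, angles in degrees, forces in N, time in s.
With the tool pointing down it reaches from about 0.3 to 0.75 m from the base axis. Payload 8.5 kg.
Tool frame: the origin (TCP) lies at the very end of the fingers, on their centre line; the grasp point (between the pads) lies 19 mm behind it; z points along the fingers, y is the line along which they close (so a half turn about z gives the same grasp; the last joint's range is limited). The gripper opens to 85 mm and grips with 20 to 120 N. Pads are 22 mm wide; open, the fingers measure 114 mm over their backs; the gripper's body (76 mm by 85 mm) begins 54 mm behind the grasp point. The pads swing forward as they close: fully open they stand 13 mm farther back than shut.
Start: joints at [51.549, 21.807, 74.336, -0, 83.858, -12.336], TCP at [0.242, 0.494, 0.231] pointing down, gripper open.
Joint ranges: [-178.18, 178.18], [-50.72, 133.34], [12.68, 142.11], [-81.47, 261.47], [9.98, 163.14], [-165.26, 165.26]. Speed limits (degrees/s): [136.94, 136.94, 180, 180, 180, 180].

INTERFACE

Orientations are given as a 3x3 rotation matrix whose columns are the frame's x, y, z axes.
In Python, from rig import env, imaging gives the robot as it stands. The module is installed in compiled form; this text tells all that it offers.
- The arm moves only by the tool arm_command, never from a script. Its arguments are lists of equal length, an entry for each row: "turn": the turn, a rotation vector about the tool's x, y, z in units of 5 degrees (1.0 is 5 degrees), a list of three; "xyz": the shift along the tool's x, y, z in units of 50 mm (1.0 is 50 mm), a list of three; "claw": the finger opening in mm, from 0 to 85.4. A call has 1 to 12 rows; each row shifts and turns the commanded pose from where the row before left it, along the tool's axes as they then stand; what a row does not reach is not made up. A row lasts 1/10 s, in which the tool goes at most 50 mm and 8.59 degrees, less where a joint would pass 70% of its speed; a pose out of reach is approached as far as the arm can. A call is refused whole if a number of a shift passes 1 or a number of a turn 1, either way. A call with a gripper value outside its range is refused whole. The fingers move at their own pace and stop on an object; "squeeze" is the grip in N (left out, the last holds). Time passes only in rows, so rows that do not move let the fingers close. It gives the time, the measured TCP pose, the force, the opening and the grip force at its end, in the units of the state.
- env.observe(): the state, without advancing time (a new reading comes with each control period).
- imaging.get_image(name): name is "scene" or "side" or "wrist"; returns (picture, depth): 420x560x3 uint8, blue, green, red; 420x560 float32, m along the optical axis (not along the pixel's ray), 0 where there is no reading.
- imaging.camera_info(name): a dict with "camera_matrix" (3x3 intrinsics, pixels), "rvec" (rotation vector, rad) and "tvec" (3), from world to camera coordinates, as OpenCV has them. Camera axes: x right, y down, z forward; pixel columns grow to the right and rows downward; lengths in m; the calibration is good to about 2 mm. A picture is of the moment at which its call begins: read the wrist's pose just before it. camera_info takes no time and is no camera call; for the wrist camera it gives the pose at the moment of the call.
- env.close_job(): hands the job in; it is judged then, once.
The state is a dict: "time_s": time; "q": joint angles; "qvel": joint speeds; "joint_efforts": joint torques, N m; "position": TCP position; "tool_rot": TCP orientation; "ft_force": force on the tool from outside, world axes, zero at the start; "wrist_torque": the same for the moment, N m; "grip_width": finger opening in m; "gripper_force": force on a finger pad.
Only numpy, scipy, OpenCV 4.12 (cv2) and the standard library are available. Lean on these libraries where they do the work, as an engineer would, in place of code of your own. Each camera call takes 0.05 s, during which the arm holds its last target. There are 200 camera calls.

## Working session

There is one attempt and no reset: what is moved stays moved. The work goes in short steps, Python scripts to look and compute and a tool call to move; the robot and the scene stay as the last step left them, time stands still between calls to the robot, and variables do not carry over. Pictures are saved under pics/ and viewed, at most 10 in all, crops included, and the job is handed in when it is done.

Besides the shell and the picture viewer there is one more tool, called after "Emit:" as name(argument=value, ...), one argument or row to a line, values as JSON. arm_command: Moves the arm, as the interface text tells. Its arguments: {"type":"object","properties":{"turn":{"type":"array"},"xyz":{"type":"array"},"claw":{"type":"array"},"squeeze":{"type":"number"}},"required":["turn","xyz","claw"]}

```bash
mkdir -p pics; cat > h.py <<'E'
import numpy as np, cv2
from rig import env, imaging
def cloud(n):
    im,d=imaging.get_image(n); c=imaging.camera_info(n)
    K=np.array(c["camera_matrix"]);R=cv2.Rodrigues(np.array(c["rvec"],float))[0];t=np.array(c["tvec"],float).ravel()
    v,u=np.mgrid[:420,:560]
    P=np.stack([(u-K[0,2])*d/K[0,0],(v-K[1,2])*d/K[1,1],d],-1)
    return im,d,(P-t)@R
E
python3 - <<'E'
from h import *
for n in("scene","side"):
    im,d,W=cloud(n); cv2.imwrite(f"pics/{n}0.png",im); np.savez(f"{n}0.npz",im=im,d=d,W=W)
s=env.observe();print(s["time_s"],s["position"],np.round(s["tool_rot"],3),s["ft_force"],s["grip_width"])
E
```

```text
0.1 [0.24192964 0.49366666 0.2308015 ] [[-0.898  0.44  -0.001]
 [ 0.44   0.898 -0.001]
 [ 0.    -0.001 -1.   ]] [0.0901711  0.05786046 0.10323059] 0.08565594609151128
```

View pics/scene0.png

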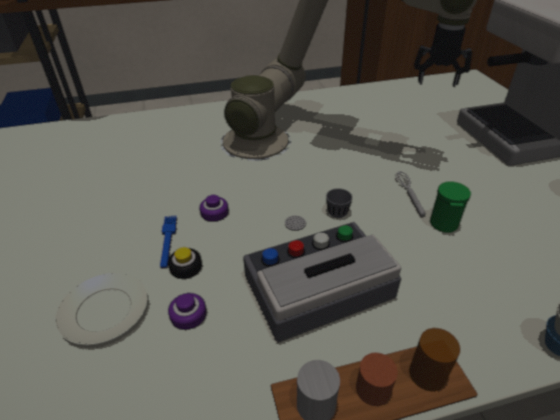

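View pics/side0.png

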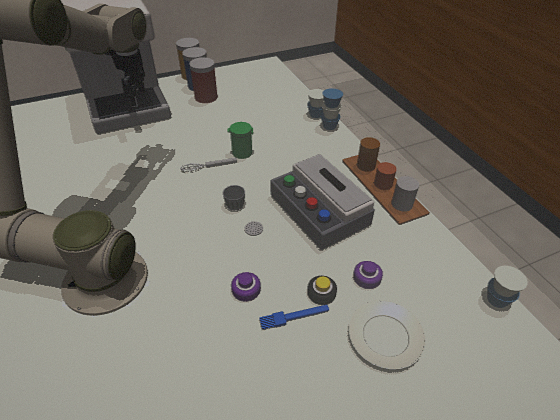

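The scene view shows the keys blue (270,257), red (296,248), white (321,240) and green (345,233), with the timer at (184,258). In the side view they are green (289,181), white (300,191), red (312,203), blue (324,215) and yellow (322,285).

```bash
python3 - <<'E'
from h import *
px={"scene":dict(blue=(270,257),red=(296,248),white=(321,240),green=(345,233),yellow=(184,256)),
"side":dict(green=(289,181),white=(300,191),red=(312,203),blue=(324,215),yellow=(322,285))}
M={}
for n in px:
    z=np.load(n+"0.npz");W=z["W"];hsv=cv2.cvtColor(z["im"],cv2.COLOR_BGR2HSV)
    for k,(u,v) in px[n].items():
        h=.052 if k=="yellow" else .099
        w=W[v-14:v+15,u-14:u+15].reshape(-1,3)
        s=w[(abs(w[:,2]-h)<.006)]
        c,_=cv2.minEnclosingCircle(s[:,:2].astype(np.float32))if len(s) else ((0,0),0)
        print(n,k,len(s),s.mean(0).round(4),np.round(c,4),_.__round__(4),W[v,u].round(4)); M[n,k]=np.array(c)
for n in px:
    k=["green","white","red","blue"]; print(n,[np.linalg.norm(M[n,a]-M[n,b]).round(4) for a,b in zip(k,k[1:])])
    W=np.load(n+"0.npz")["W"].reshape(-1,3)
E
```

```text
scene blue 151 [ 0.6313 -0.0988  0.0983] [ 0.6471 -0.1108] 0.0393 [ 0.6424 -0.1014  0.1   ]
scene red 147 [ 0.6218 -0.0375  0.0983] [ 0.6191 -0.0364] 0.0178 [ 0.6321 -0.0406  0.1008]
scene white 132 [0.6131 0.0236 0.0984] [0.6101 0.0238] 0.0177 [0.6219 0.0204 0.0998]
scene green 129 [0.6042 0.0849 0.0983] [0.6025 0.0857] 0.0166 [0.6132 0.081  0.0981]
scene yellow 174 [ 0.5302 -0.2841  0.0513] [ 0.5282 -0.2845] 0.0203 [ 0.5413 -0.282   0.0515]
side green 161 [0.6143 0.0636 0.0983] [0.6227 0.066 ] 0.0623 [0.5959 0.071  0.097 ]
side white 218 [0.6195 0.0184 0.098 ] [0.6092 0.019 ] 0.0734 [0.6059 0.0131 0.0985]
side red 216 [ 0.6279 -0.0458  0.0979] [ 0.618  -0.0444] 0.0718 [ 0.6143 -0.0507  0.0997]
side blue 154 [ 0.6373 -0.0862  0.0979] [ 0.6407 -0.0749] 0.0451 [ 0.6238 -0.1083  0.098 ]
side yellow 145 [ 0.5259 -0.2873  0.0508] [ 0.527  -0.2866] 0.0204 [ 0.5212 -0.2941  0.0492]
scene [np.float64(0.0623), np.float64(0.0608), np.float64(0.0795)]
side [np.float64(0.0489), np.float64(0.064), np.float64(0.038)]
```

The four ledge keys come out 62 mm apart at heights of 98–99 mm, and the yellow face is at 51 mm, which matches the given sizes. I'll close the fingers and move towards white.

Emit:
arm_command(
  turn=[
    [0,0,0],
    [0,0,0],
    [0,0,0],
    [0,0,0],
    [0,0,0],
    [0,0,0],
    [0,0,0],
    [0,0,0],
    [0,0,0],
    [0,0,0],
    [0,0,0],
    [0,0,0],
  ],
  xyz=[
    [-0.4,-0.2,0],
    [-0.8,-0.38,0],
    [-0.8,-0.38,0],
    [-0.8,-0.38,0],
    [-0.8,-0.38,0],
    [-0.8,-0.38,0],
    [-0.8,-0.38,0],
    [-0.8,-0.38,0],
    [-0.8,-0.38,0],
    [-0.8,-0.38,0],
    [-0.8,-0.38,0],
    [-0.4,-0.2,0],
  ],
  claw=[0,0,0,0,0,0,0,0,0,0,0,0],
)

```text
time_s: 1.3
position: [0.5463, 0.1088, 0.2307]
tool_rot: [[-0.897, 0.442, -0.001], [0.442, 0.897, -0.0], [0.0, -0.001, -1.0]]
ft_force: [0.3, 0.9, -0.0]
grip_width: -0.0
gripper_force: 0.0
```

```bash
cat >> h.py <<'E'
T=dict(white=(.612,.024),blue=(.630,-.098),green=(.603,.085),yellow=(.528,-.2855))
def to(k,z):
    s=env.observe();R=np.array(s["tool_rot"]);p=np.array(s["position"])
    print(s["time_s"],p.round(4),"ft",np.round(s["ft_force"],2),"w",s["grip_width"],"z",R[:,2].round(3))
    print("units",(R.T@(np.array([*T[k],z])-p)/.05).round(3))
E
python3 -c "
from h import *
to('white',.12)"
```

```text
1.3 [0.5463 0.1088 0.2307] ft [ 0.29  0.9  -0.05] w -4.602641798869219e-05 z [-0.001 -0.    -1.   ]
units [-1.929 -0.938  2.213]
```

Emit:
arm_command(
  turn=[
    [0,0,0],
    [0,0,0],
    [0,0,0],
    [0,0,0],
    [0,0,0],
    [0,0,0],
    [0,0,0],
    [0,0,0],
    [0,0,0],
    [0,0,0],
  ],
  xyz=[
    [-0.5,-0.24,0],
    [-0.5,-0.24,0],
    [-0.5,-0.24,0],
    [-0.45,-0.24,0.2],
    [0,0,0.5],
    [0,0,0.5],
    [0,0,0.5],
    [0,0,0.4],
    [0,0,0.1],
    [0,0,0],
  ],
  claw=[0,0,0,0,0,0,0,0,0,0],
)

```text
time_s: 2.3
position: [0.6109, 0.0256, 0.1208]
tool_rot: [[-0.898, 0.44, -0.001], [0.44, 0.898, 0.0], [0.001, -0.0, -1.0]]
ft_force: [-0.0, -0.2, -0.3]
grip_width: -0.0002
gripper_force: 0.0
```

```bash
python3 -c "
from h import *
to('white',.089)
im,d,W=cloud('scene'); c=im[190:300,230:390]; cv2.imwrite('pics/w1.png',cv2.resize(c,None,fx=4,fy=4))"
```

```text
2.3 [0.6109 0.0256 0.1208] ft [-0.02 -0.24 -0.28] w -0.0002309551853915293 z [-0.001  0.    -1.   ]
units [-0.034 -0.019  0.637]
```

View pics/w1.png

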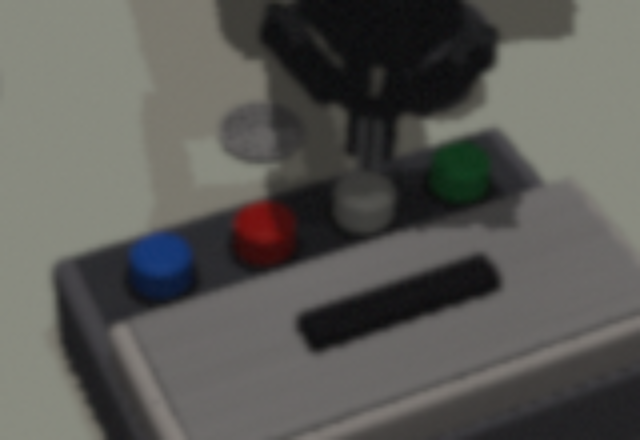

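The fingertips stand over the white key, at about (370,175) in the crop, clear of red and green. I'll press slowly.

Emit:
arm_command(
  turn=[
    [0,0,0],
    [0,0,0],
    [0,0,0],
    [0,0,0],
    [0,0,0],
    [0,0,0],
    [0,0,0],
    [0,0,0],
    [0,0,0],
    [0,0,0],
  ],
  xyz=[
    [-0.03,-0.02,0.2],
    [0,0,0.14],
    [0,0,0.04],
    [0,0,0.04],
    [0,0,0.04],
    [0,0,0.04],
    [0,0,0.04],
    [0,0,0.04],
    [0,0,0.03],
    [0,0,0],
  ],
  claw=[0,0,0,0,0,0,0,0,0,0],
)

```text
time_s: 3.35
position: [0.6122, 0.024, 0.091]
tool_rot: [[-0.898, 0.44, 0.001], [0.44, 0.898, -0.0], [-0.001, 0.0, -1.0]]
ft_force: [-0.7, -0.5, 3.6]
grip_width: 0.0005
gripper_force: 1.7
```

Emit:
arm_command(
  turn=[
    [0,0,0],
    [0,0,0],
    [0,0,0],
    [0,0,0],
  ],
  xyz=[
    [0,0,0.03],
    [0,0,0.03],
    [0,0,0.02],
    [0,0,0],
  ],
  claw=[0,0,0,0],
)

```text
time_s: 3.75
position: [0.6122, 0.024, 0.0871]
tool_rot: [[-0.898, 0.44, 0.001], [0.44, 0.898, -0.0], [-0.001, 0.0, -1.0]]
ft_force: [-0.9, 0.4, 5.2]
grip_width: -0.0001
gripper_force: 2.5
```

Emit:
arm_command(
  turn=[
    [0,0,0],
    [0,0,0],
    [0,0,0],
    [0,0,0],
    [0,0,0],
    [0,0,0],
    [0,0,0],
    [0,0,0],
    [0,0,0],
  ],
  xyz=[
    [0,0,-0.2],
    [0,0,-0.5],
    [0,0,-0.5],
    [-0.3,-0.4,0],
    [-0.3,-0.45,0],
    [-0.3,-0.45,0],
    [-0.3,-0.45,0],
    [-0.2,-0.28,0],
    [0,0,0],
  ],
  claw=[0,0,0,0,0,0,0,0,0],
)

```text
time_s: 4.65
position: [0.6305, -0.0999, 0.1468]
tool_rot: [[-0.897, 0.442, 0.0], [0.442, 0.897, -0.0], [-0.0, -0.0, -1.0]]
ft_force: [0.2, 1.7, -1.4]
grip_width: -0.0001
gripper_force: 0.0
```

```bash
cat >> h.py <<'E'
def keyz():
    im,d,W=cloud('scene'); w=W.reshape(-1,3)
    for k,c in dict(T,red=(.621,-.0375)).items():
        s=w[(np.hypot(*(w[:,:2]-c).T)<.010)&(w[:,2]>.03)&(w[:,2]<.11)]; print(k,len(s),np.median(s[:,2]).round(4) if len(s) else None)
    im,d,W=cloud('side'); w=W.reshape(-1,3)
    for k,c in dict(T,red=(.621,-.0375)).items():
        s=w[(np.hypot(*(w[:,:2]-c).T)<.010)&(w[:,2]>.03)&(w[:,2]<.11)]; print('side',k,len(s),np.median(s[:,2]).round(4) if len(s) else None)
E
python3 -c "
from h import *
to('blue',.087);keyz()"
```

```text
4.65 [ 0.6305 -0.0999  0.1468] ft [ 0.17  1.66 -1.43] w -9.793277366026851e-05 z [ 0. -0. -1.]
units [0.025 0.03  1.196]
white 41 0.0872
blue 46 0.0993
green 45 0.0997
yellow 42 0.0529
red 48 0.0994
side white 25 0.0867
side blue 26 0.0984
side green 18 0.0995
side yellow 35 0.0516
side red 22 0.0982
```

White went in about 12 mm. Now blue the same way.

Emit:
arm_command(
  turn=[
    [0,0,0],
    [0,0,0],
    [0,0,0],
    [0,0,0],
    [0,0,0],
    [0,0,0],
    [0,0,0],
    [0,0,0],
    [0,0,0],
    [0,0,0],
    [0,0,0],
    [0,0,0],
  ],
  xyz=[
    [0.02,0.02,0.3],
    [0,0,0.3],
    [0,0,0.2],
    [0,0,0.08],
    [0,0,0.04],
    [0,0,0.04],
    [0,0,0.04],
    [0,0,0.04],
    [0,0,0.04],
    [0,0,0.04],
    [0,0,0.04],
    [0,0,0.03],
  ],
  claw=[0,0,0,0,0,0,0,0,0,0,0,0],
)

```text
time_s: 5.95
position: [0.6301, -0.0965, 0.088]
tool_rot: [[-0.898, 0.44, 0.001], [0.44, 0.898, -0.0], [-0.001, 0.0, -1.0]]
ft_force: [-1.2, 2.5, 6.1]
grip_width: 0.0004
gripper_force: 3.3
```

Emit:
arm_command(
  turn=[
    [0,0,0],
  ],
  xyz=[
    [0,0,0],
  ],
  claw=[0],
)

```text
time_s: 6.05
position: [0.6301, -0.0965, 0.0878]
tool_rot: [[-0.898, 0.44, 0.001], [0.44, 0.898, -0.0], [-0.001, 0.0, -1.0]]
ft_force: [-0.0, 1.6, 4.1]
grip_width: 0.0001
gripper_force: 2.2
```

Emit:
arm_command(
  turn=[
    [0,0,0],
    [0,0,0],
    [0,0,0],
    [0,0,0],
    [0,0,0],
    [0,0,0],
    [0,0,0],
    [0,0,0],
    [0,0,0],
    [0,0,0],
  ],
  xyz=[
    [0,0,-0.2],
    [0,0,-0.5],
    [0,0,-0.5],
    [0.3,0.4,0],
    [0.4,0.6,0],
    [0.4,0.6,0],
    [0.4,0.6,0],
    [0.4,0.6,0],
    [0.18,0.22,0],
    [0,0,0],
  ],
  claw=[0,0,0,0,0,0,0,0,0,0],
)

```text
time_s: 7.05
position: [0.6025, 0.086, 0.1477]
tool_rot: [[-0.899, 0.438, 0.0], [0.438, 0.899, -0.0], [-0.0, -0.0, -1.0]]
ft_force: [-0.1, -0.6, 0.3]
grip_width: 0.0002
gripper_force: 0.0
```

```bash
python3 -c "
from h import *
to('green',.087);keyz()"
```

```text
7.05 [0.6025 0.086  0.1477] ft [-0.15 -0.61  0.26] w 0.00020469069423644578 z [ 0. -0. -1.]
units [-0.017 -0.015  1.214]
white 44 0.0873
blue 47 0.0879
green 39 0.0993
yellow 37 0.0527
red 45 0.0992
side white 21 0.0868
side blue 25 0.0877
side green 19 0.0988
side yellow 34 0.0524
side red 25 0.0982
```

Blue is in by 11 mm. Now green.

Emit:
arm_command(
  turn=[
    [0,0,0],
    [0,0,0],
    [0,0,0],
    [0,0,0],
    [0,0,0],
    [0,0,0],
    [0,0,0],
    [0,0,0],
    [0,0,0],
    [0,0,0],
    [0,0,0],
    [0,0,0],
  ],
  xyz=[
    [0,0,0.3],
    [0,0,0.3],
    [0,0,0.2],
    [0,0,0.1],
    [0,0,0.04],
    [0,0,0.04],
    [0,0,0.04],
    [0,0,0.04],
    [0,0,0.04],
    [0,0,0.04],
    [0,0,0.04],
    [0,0,0.03],
  ],
  claw=[0,0,0,0,0,0,0,0,0,0,0,0],
)

```text
time_s: 8.35
position: [0.6032, 0.0844, 0.0875]
tool_rot: [[-0.898, 0.44, 0.001], [0.44, 0.898, -0.001], [-0.002, -0.0, -1.0]]
ft_force: [-1.3, -3.5, 7.2]
grip_width: -0.0
gripper_force: 3.4
```

Emit:
arm_command(
  turn=[
    [0,0,0],
  ],
  xyz=[
    [0,0,0],
  ],
  claw=[0],
)

```text
time_s: 8.45
position: [0.6032, 0.0844, 0.0873]
tool_rot: [[-0.898, 0.44, 0.001], [0.44, 0.898, -0.001], [-0.002, -0.0, -1.0]]
ft_force: [-0.4, -3.2, 4.8]
grip_width: -0.0002
gripper_force: 2.2
```

Emit:
arm_command(
  turn=[
    [0,0,0],
    [0,0,0],
    [0,0,0],
    [0,0,0],
    [0,0,0],
    [0,0,0],
    [0,0,0],
    [0,0,0],
    [0,0,0],
    [0,0,0],
    [0,0,0],
    [0,0,0],
  ],
  xyz=[
    [0,0,-0.2],
    [0,0,-0.5],
    [0,0,-0.6],
    [-0.1,-0.4,0],
    [-0.24,-0.9,0],
    [-0.24,-0.9,0],
    [-0.24,-0.9,0],
    [-0.24,-0.9,0],
    [-0.24,-0.9,0],
    [-0.24,-0.9,0],
    [-0.24,-0.9,0],
    [-0.13,-0.6,0],
  ],
  claw=[0,0,0,0,0,0,0,0,0,0,0,0],
)

```text
time_s: 9.65
position: [0.5273, -0.2877, 0.1523]
tool_rot: [[-0.897, 0.442, 0.001], [0.442, 0.897, -0.0], [-0.001, 0.0, -1.0]]
ft_force: [0.5, 0.9, 0.6]
grip_width: 0.0002
gripper_force: 0.0
```

Emit:
arm_command(
  turn=[
    [0,0,0],
    [0,0,0],
  ],
  xyz=[
    [0,0,0],
    [0,0,0],
  ],
  claw=[0,0],
)

```text
time_s: 9.85
position: [0.5279, -0.285, 0.152]
tool_rot: [[-0.897, 0.441, 0.0], [0.441, 0.897, 0.001], [0.0, 0.001, -1.0]]
ft_force: [0.2, -0.1, 0.7]
grip_width: 0.0
gripper_force: 0.0
```

```bash
python3 -c "
from h import *
to('yellow',.041);keyz()"
```

```text
9.85 [ 0.5279 -0.285   0.152 ] ft [ 0.24 -0.12  0.73] w 3.364580088515807e-05 z [ 0.     0.001 -1.   ]
units [-0.007 -0.009  2.22 ]
white 41 0.0875
blue 50 0.0883
green 37 0.0879
yellow 43 0.0527
red 47 0.0991
side white 0 None
side blue 0 None
side green 0 None
side yellow 38 0.0515
side red 0 None
```

Emit:
arm_command(
  turn=[
    [0,0,0],
    [0,0,0],
    [0,0,0],
    [0,0,0],
    [0,0,0],
    [0,0,0],
    [0,0,0],
  ],
  xyz=[
    [0,0,0.3],
    [0,0,0.5],
    [0,0,0.5],
    [0,0,0.3],
    [0,0,0.14],
    [0,0,0.1],
    [0,0,0],
  ],
  claw=[0,0,0,0,0,0,0],
)

```text
time_s: 10.65
position: [0.5282, -0.2846, 0.06]
tool_rot: [[-0.898, 0.44, 0.0], [0.44, 0.898, -0.0], [-0.0, 0.0, -1.0]]
ft_force: [0.4, -0.4, -0.3]
grip_width: 0.0004
gripper_force: 0.0
```

Emit:
arm_command(
  turn=[
    [0,0,0],
    [0,0,0],
    [0,0,0],
    [0,0,0],
    [0,0,0],
    [0,0,0],
    [0,0,0],
    [0,0,0],
    [0,0,0],
    [0,0,0],
    [0,0,0],
  ],
  xyz=[
    [0,0,0.04],
    [0,0,0.04],
    [0,0,0.04],
    [0,0,0.04],
    [0,0,0.04],
    [0,0,0.04],
    [0,0,0.04],
    [0,0,0.04],
    [0,0,0.04],
    [0,0,0.03],
    [0,0,0],
  ],
  claw=[0,0,0,0,0,0,0,0,0,0,0],
)

```text
time_s: 11.75
position: [0.528, -0.2851, 0.0405]
tool_rot: [[-0.898, 0.44, 0.0], [0.44, 0.898, -0.0], [-0.0, -0.0, -1.0]]
ft_force: [-0.3, -0.2, 4.4]
grip_width: 0.0003
gripper_force: 2.0
```

Emit:
arm_command(
  turn=[
    [0,0,0],
    [0,0,0],
    [0,0,0],
    [0,0,0],
    [0,0,0],
    [0,0,0],
    [0,0,0],
    [0,0,0],
  ],
  xyz=[
    [0,0,-0.1],
    [0,0,-0.3],
    [0,0,-0.5],
    [0,0,-0.6],
    [0,0,-0.6],
    [0,0,-0.3],
    [0,0,0],
    [0,0,0],
  ],
  claw=[0,0,0,0,0,0,0,0],
)

```text
time_s: 12.55
position: [0.5277, -0.2848, 0.1596]
tool_rot: [[-0.898, 0.44, -0.001], [0.44, 0.898, 0.001], [0.001, 0.0, -1.0]]
ft_force: [-0.2, 0.2, -0.2]
grip_width: 0.0002
gripper_force: 0.0
```

```bash
python3 -c "
from h import *
to('yellow',.16);keyz();cv2.imwrite('pics/end.png',cloud('scene')[0])"
```

```text
12.55 [ 0.5277 -0.2848  0.1596] ft [-0.22  0.23 -0.25] w 0.00019995347653949406 z [-0.001  0.001 -1.   ]
units [-0.012 -0.01  -0.008]
white 47 0.0873
blue 48 0.088
green 38 0.0879
yellow 43 0.0412
red 45 0.0993
side white 0 None
side blue 0 None
side green 0 None
side yellow 37 0.0402
side red 0 None
```

View pics/end.png

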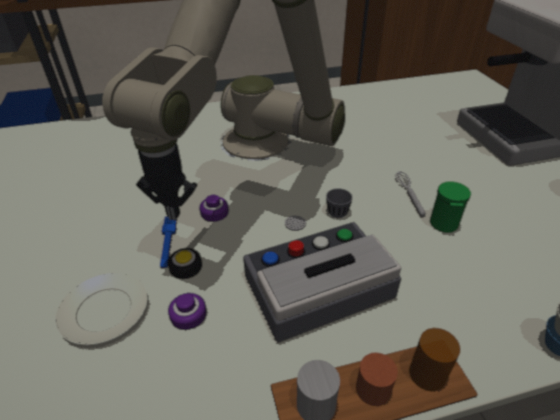

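All four keys are in, with yellow at (184,260). Red is still out at (296,248), nothing else has moved, and the arm is clear.

```bash
python3 -c "
from h import *
print(env.close_job())"
```

```text
the job is handed in; nothing more can be done
None
```

The white, blue, green and yellow keys were pressed in that order, each about 11–12 mm in. Red was left alone, nothing else visibly moved, and I handed the job in at about 13 s (no verdict was returned).

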